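# Start a timed incubation on the block heater

### The arm

A 6-joint arm with a two-finger parallel gripper is mounted at the origin on the work surface. World frame = base frame: x ahead of the robot, y to its left, z up, the work surface at z = 0. Lengths are in m, angles in degrees, forces in N, time in s.
With the tool pointing down it reaches from about 0.4 to 0.825 m from the base axis. Payload 7 kg.
Tool frame: the origin (TCP) lies on the front face of the gripper's body, between the roots of the fingers; the fingertips stand tip_reach ahead of it and the grasp point (between the pads) lies 47 mm ahead of it (tip_reach is the distance from the TCP to the fingertips, in m); z points along the fingers, y is the line along which they close (so a half turn about z gives the same grasp; the last joint's range is limited). The gripper opens to 88 mm and grips with 3 to 60 N. Pads are 19 mm wide; open, the fingers measure 130 mm over their backs; the gripper's body (78 mm by 193 mm) begins 47 mm behind the grasp point.
Start: joints at [88.184, 20.546, 0.682, 0, -70.136, -16.507], TCP at [0.212, 0.641, 0.292] pointing down, gripper open.
Joint ranges: [-176.03, 176.03], [-82.01, 121.73], [-58.28, 71.71], [-173.87, 95.51], [-174.79, -0.11], [-173.66, 173.66]. Speed limits (degrees/s): [136.94, 136.94, 172.46, 180, 180, 180].

### API

Orientations are given as [roll, pitch, yaw] about the fixed x, y, z axes, in that order (R = Rz(yaw) Ry(pitch) Rx(roll)).
In Python, from plant import * gives the robot as it stands.
- The arm moves only by the tool carry_out, never from a script. Its arguments are lists of equal length, an entry for each row: "delta_pos": the shift along the tool's x, y, z in cm, a list of three; "twist": the turn about the tool's z in rad. A call has 1 to 5 rows; each row shifts and turns the commanded pose from where the row before left it, along the tool's axes as they then stand; what a row does not reach is not made up. A row lasts 1/10 s, in which the tool goes at most 50 mm and 8.59 degrees, less where a joint would pass 70% of its speed; a pose out of reach is approached as far as the arm can. A call is refused whole if a number of a shift passes 5 or a number of a turn 0.15, either way. A call with a gripper value outside its range is refused whole. "hand" is the opening in per cent of the stroke, from 0 (shut) to 100 (fully open), set as the call begins (left out, the last holds). The fingers move at their own pace and stop on an object; the grip force is fixed at half the most. Time passes only in rows, so rows that do not move let the fingers close. It gives the time, the measured TCP pose, the force, the opening and the grip force at its end, in the units of the state.
- read_state(): the state, without advancing time (a new reading comes with each control period).
- get_image(name): name is "scene" or "top"; returns the picture (420x560x3 uint8, red, green, blue); there is no depth.
- calibration(name): a dict with "K" (3x3 intrinsics, pixels), "extrinsics" (4x4, takes a point from world to camera coordinates). Camera axes: x right, y up, looking along -z (the intrinsics and any distortion apply to the point x, -y, -z); pixel columns grow to the right and rows downward; lengths in m; the calibration is good to about 2 mm. A picture is of the moment at which its call begins. calibration takes no time and is no camera call.
- close_job(): hands the job in; it is judged then, once.
The state is a dict: "time": time; "joint_positions": joint angles; "qvel": joint speeds; "effort": joint torques, N m; "ee_pos": TCP position; "orientation": TCP orientation; "contact_force": force on the tool from outside, world axes, zero at the start; "moment": the same for the moment, N m; "opening": finger opening in m; "grip_force": force on a finger pad.
Only numpy, scipy, OpenCV 4.12 (cv2) and the standard library are available. Lean on these libraries where they do the work, as an engineer would, in place of code of your own. Each camera call takes 0.05 s, during which the arm holds its last target. There are 200 camera calls.

### The job

Start a timed incubation at the block heater by tapping lightly with the fingertips, in this order: switch the heater on by pressing down the raised far end of its rocker switch, tap its up-arrow key to raise the set temperature, tap its round start key, then tap the wide bar key of the bench timer. Let each key come back up before tapping the next, and leave the down-arrow key alone. Grasp and lift nothing, do not shove the timer about, and leave the bottle and the racks where they are.

Things in the scene. Friction and masses are not known exactly. Their poses are not given: they have to be found in the camera images.
- heater: Block heater, white housing 240 (x) x 220 (y) x 98 mm high to the top of its aluminium tube block, tube caps to 106 mm; rigid, fixed to the bench. Origin: centre of its underside; x to its back, y to its left as seen by the robot. A grey panel slopes up by 15 degrees from its front edge (x -120, 56 mm high) to x -35, 79 mm high; the deck behind is 88 mm high. See panel_front for the layout.
- panel_front (a point): Middle of the panel's front edge, on its top face; x up the slope, z along the panel's normal, y to the left as seen by the robot. In this frame, in mm: rocker hinge at x 43, y +78; down-arrow key at x 26, y +28; up-arrow key at x 25, y -18; round start key at x 26, y -76; a dark display behind the keys.
- rocker (a joint): Grey mains rocker switch, a shallow V of two halves 15 mm long, 22 mm wide, in a black bezel 40 x 30 x 1.5 mm. Hinge in the bottom of the V, across the panel, 4.5 mm above it. 0 = off: near half parallel to the panel, far half up, its end 10.5 mm above the panel. 0.4 rad = on (hard stop): far half parallel to the panel, 4.5 mm above it. Stays where left; moved by 2.5 to 4 N on the far half.
- rocker_far_end (a point): Point on the top face of the rocker's far half, 11 mm from the hinge: the place to press. Moves with the rocker. In the off position it is 8.8 mm above the panel, on 4.5 mm. Its z axis is the panel's normal when the rocker is off.
- key_up (a joint): Up-arrow key: white triangle pointing up the panel, away from the robot, 17 x 20 mm, 5 mm proud of the panel. Slides in along the panel's normal: 0 = released, 0.003 m = fully down (hard stop, 2 mm proud). Spring: starts at 1.2 N, fully down at 4 N, comes back by itself. Counts as tapped beyond 1.8 mm.
- key_up_top (a point): Middle of the top face of the up-arrow key; z axis along the panel's normal (leaning 15 degrees back to the heater's front).
- key_start (a joint): Start key: white round key, 20 mm diameter, 5 mm proud of the panel; same travel (0 to 0.003 m) and spring as the up-arrow key.
- key_start_top (a point): Middle of the top face of the round start key; z axis along the panel's normal.
- key_down (a joint): Down-arrow key: white triangle pointing to the robot, same size, travel (0 to 0.003 m) and spring as the up-arrow key, 46 mm to its left. Not to be pressed.
- timer: Bench timer, loose, lying flat: white box 86 (its x) x 74 (its y) x 18 mm, about 120 g. Origin: centre of its underside; z up. Its display is on the far (+x) half; a row of three 10 mm round buttons in the middle that do not move and are not used; the wide bar key on the near (-x) part. To stay where it is and flat.
- timer_key (a joint): Wide bar key of the timer (start): grey, 16 (x) x 52 (y) mm, its top 22 mm above the bench (4 mm proud). Slides straight down: 0 = released, 0.003 m = fully down. Spring: starts at 0.9 N, fully down at 3 N, comes back by itself. Counts as tapped beyond 1.8 mm.
- timer_key_top (a point): Middle of the top face of the timer's bar key, 28 mm from the timer's centre towards its -x side; axes as the timer's.
- bottle: Bystander: upright pale translucent bottle with a blue cap, 66 mm diameter, 140 mm high, loose. Origin: centre of its underside.
- tube_rack: Bystander: light blue microtube rack 67 (x) x 225 (y) x 38 mm with tubes, loose. Origin: centre of its underside.
- pcr_rack: Bystander: dark blue rack of tube strips 126 (x) x 85 (y) x 33 mm, loose. Origin: centre of its underside.
Not all that is in view belongs to the job. There is more than one size of the timer; the one meant has the size given above.

How it is judged:
By the outcome, as a careful person would: the job done as asked, in the order asked, and still so for the second after the job is handed in, with the robot touching nothing.
It also fails if it takes over 54 s, if anything falls off the work surface, if the arm or the gripper's body presses on something with over 40 N, if the wrist force passes 120 N, or if a joint passes its speed limit or range.

## Working session

There is one attempt and no reset: what is moved stays moved. The work goes in short steps, Python scripts to look and compute and a tool call to move; the robot and the scene stay as the last step left them, time stands still between calls to the robot, and variables do not carry over. Pictures are saved under pics/ and viewed, at most 10 in all, crops included, and the job is handed in when it is done.

Besides the shell and the picture viewer there is one more tool, called after "Call:" by a JSON object that holds its "op" and its "data", one argument or row to a line. carry_out: Moves the arm, as the interface text tells. Its arguments: {"type":"object","properties":{"delta_pos":{"type":"array","items":{"type":"array","items":{"type":"number"}}},"twist":{"type":"array","items":{"type":"number"}},"hand":{"type":"number"}},"required":["delta_pos","twist"]}

```bash
mkdir -p pics; ls; python3 - <<'E'
from plant import *
import cv2
for n in("scene","top"):
    im=get_image(n); cv2.imwrite(f"pics/{n}0.png",im[:,:,::-1])
    c=calibration(n); print(n,c)
print(read_state())
E
```

```text
pics
scene {'K': array([[387.81367871,   0.        , 279.54169294],
       [  0.        , 387.81367871, 210.30103238],
       [  0.        ,   0.        ,   1.        ]]), 'extrinsics': array([[ 0.53178739,  0.84684494,  0.00747125, -0.32438466],
       [-0.66293173,  0.41077445,  0.62592801,  0.30185304],
       [ 0.52699497, -0.33781355,  0.77984505, -1.30520998],
       [ 0.        ,  0.        ,  0.        ,  1.        ]])}
top {'K': array([[467.69811647,   0.        , 271.30402997],
       [  0.        , 467.69811647, 206.50701449],
       [  0.        ,   0.        ,   1.        ]]), 'extrinsics': array([[ 0.02432662, -0.9997026 , -0.00171109,  0.03607487],
       [ 0.98330582,  0.02361881,  0.18042122, -0.55354626],
       [-0.18032715, -0.00607157,  0.98358795, -1.12707278],
       [ 0.        ,  0.        ,  0.        ,  1.        ]])}
{'time': 0.1, 'joint_positions': array([ 8.81847802e+01,  2.05896841e+01,  6.39367979e-01, -1.82622458e-02,
       -7.01372657e+01, -1.65059827e+01]), 'qvel': array([ 0.14407508, -0.10619444,  0.05649612,  0.1012146 , -0.03115107,
       -0.01253666]), 'effort': array([-1.31723857e-03, -5.84161162e+01,  2.93752581e+01,  7.01555282e+00,
        1.02000209e-02, -5.51321727e-05]), 'ee_pos': array([0.21209982, 0.64044978, 0.29129072]), 'orientation': array([ 1.79911149e+02, -8.42470939e-03, -1.83274140e+01]), 'contact_force': array([ 0.1878994 , -0.31690533, -0.66561312]), 'moment': array([-0.01038176,  0.00170949,  0.00671617]), 'grip_force': 0.0, 'opening': 0.08766162543029093}
```

View pics/scene0.png

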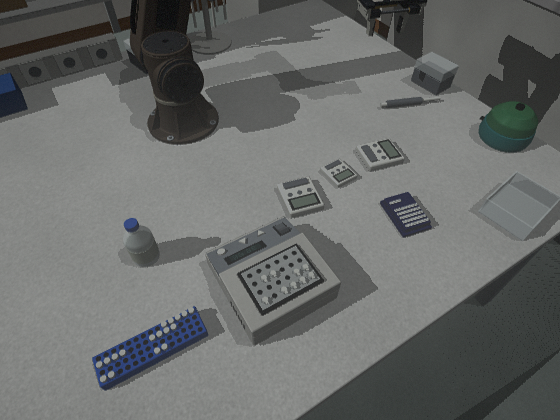

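View pics/top0.png

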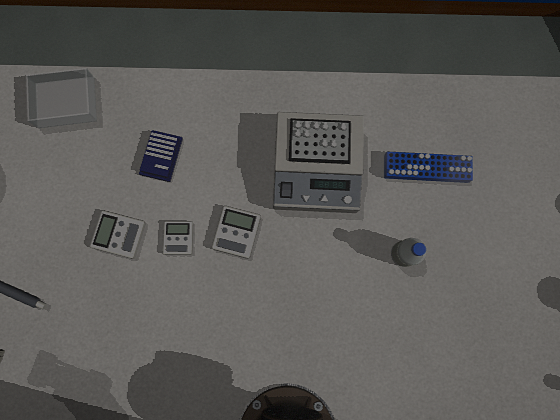

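```bash
cat > h.py <<'E'
import numpy as np, cv2
from plant import *
def ray(n,uv,z):
    c=calibration(n);E=c["extrinsics"];R,t=E[:3,:3],E[:3,3]
    d=np.linalg.inv(c["K"])@[uv[0],uv[1],1]; d=R.T@(d*[1,-1,-1]); o=-R.T@t
    return o+d*(z-o[2])/d[2]
def pix(n,p):
    c=calibration(n);E=c["extrinsics"]; q=(E[:3,:3]@np.asarray(p)+E[:3,3])*[1,-1,-1]
    q=c["K"]@q; return q[:2]/q[2]
E
python3 - <<'E'
from h import *
im=cv2.imread("pics/top0.png"); g=cv2.cvtColor(im,cv2.COLOR_BGR2GRAY)
a=cv2.resize(im[165:215,268:372],None,fx=7.5,fy=6,interpolation=cv2.INTER_CUBIC)
b=cv2.resize(im[195:270,85:270],None,fx=4.2,fy=3.6,interpolation=cv2.INTER_CUBIC)
a=cv2.convertScaleAbs(a,alpha=1.4);b=cv2.convertScaleAbs(b,alpha=1.3)
b=b[:,:780];a=a[:,:780]
h=np.zeros((a.shape[0]+b.shape[0],780,3),np.uint8);h[:a.shape[0],:a.shape[1]]=a;h[a.shape[0]:,:b.shape[1]]=b
cv2.imwrite("pics/c1.png",h)
for th in(125,140,155,170):
    n,l,s,c=cv2.connectedComponentsWithStats((g>th).astype(np.uint8))
    for i in range(1,n):
        x,y=c[i]
        if 80<x<370 and 165<y<270 and s[i,4]>10:
            ct=cv2.findContours((l==i).astype(np.uint8),0,2)[0][0]
            r=cv2.minAreaRect(ct)
            print(th,s[i,4],np.round(r[0],1),np.round(r[1],1),round(r[2],1),np.round(c[i],1),np.round(ray("top",c[i],.018),3))
E
```

```text
125 11 [232.  208.9] [10.2  0.7] 14.0 [232.  208.9] [0.55  0.151 0.018]
125 25 [177. 222.] [24.  0.] 180.0 [177. 222.] [0.512 0.291 0.018]
125 24 [177.  235.5] [ 1. 22.] 90.0 [177. 235.] [0.478 0.289 0.018]
125 16 [175.5 244. ] [15.  0.] 180.0 [175.5 244. ] [0.455 0.292 0.018]
125 11 [180.5 252.5] [1. 9.] 90.0 [180.5 252.1] [0.435 0.278 0.018]
```

View pics/c1.png

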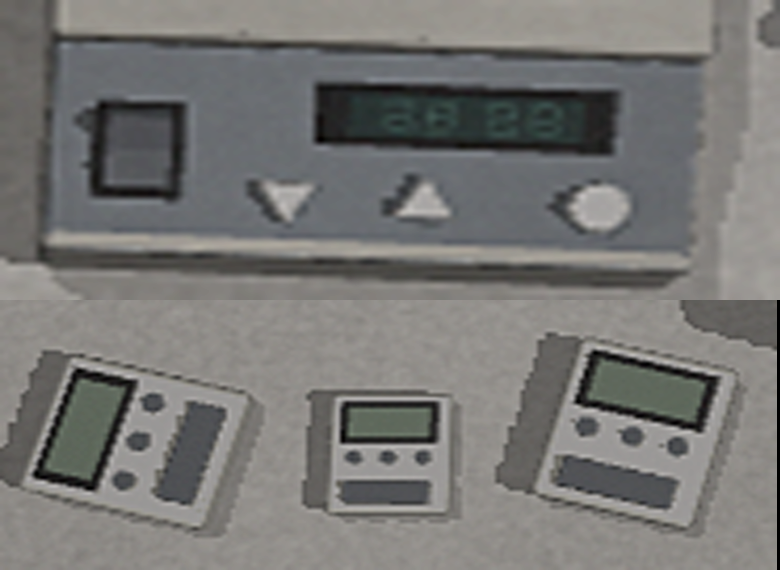

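The crop shows the heater panel (rocker at left ≈(286,190), down key (306,198), up key (324,199), start key (348,199)) and three timers centred near (117,233), (178,237) and (237,231). Next, metric sizes and the panel points.

```bash
python3 - <<'E'
from h import *
f=lambda x,y:(x/4.2+85,(y-300)/3.6+195)
for nm,q in dict(A=[(65,355),(250,392),(205,530),(22,487)],B=[(330,393),(452,393),(452,513),(328,513)],C=[(578,338),(738,372),(690,527),(538,490)]).items():
    P=np.array([ray("top",f(*p),.018) for p in q]); print(nm,np.round(P.mean(0),4),np.round(np.linalg.norm(np.roll(P,-1,0)-P,axis=1)*1000,1))
# keys (subpixel) : whiteness mask on panel, warm vs bluish
im=cv2.imread("pics/top0.png").astype(float)
w=np.clip(im[:,:,2]-95,0,None)   # red channel over panel
g=lambda x,y:(x/7.5+268,y/6+165)
print(im[199,346:350],im[205,315],im[192,300])
s,c15=np.sin(np.radians(15)),np.cos(np.radians(15))
names=[("down",(288,202),26,28,5),("up",(424,203),25,-18,5),("start",(600,208),26,-76,5),("rock",(138,150),43,78,1.5)]
L=[];Wd=[]
for n,p,x,y,z in names:
    u,v=g(*p)
    if n!="rock":
        u0,v0=int(round(u)),int(round(v)); yy,xx=np.mgrid[v0-5:v0+6,u0-5:u0+6]; ww=np.clip(im[v0-5:v0+6,u0-5:u0+6,2]-np.median(im[v0-5:v0+6,u0-5:u0+6,2])-10,0,40); u,v=(xx*ww).sum()/ww.sum(),(yy*ww).sum()/ww.sum()
    hz=(56+x*s+z*c15)/1000; P=ray("top",(u,v),hz); print(n,round(u,2),round(v,2),np.round(P,4))
    L.append([(-120+x*c15-z*s)/1000,y/1000]);Wd.append(P[:2])
L=np.array(L);Wd=np.array(Wd)
a=L-L.mean(0);b=Wd-Wd.mean(0);th=np.arctan2((a[:,0]*b[:,1]-a[:,1]*b[:,0]).sum(),(a*b).sum());R=np.array([[np.cos(th),-np.sin(th)],[np.sin(th),np.cos(th)]])
t=Wd.mean(0)-R@L.mean(0);print("yaw",np.degrees(th),"t",t,"res mm",np.round((L@R.T+t-Wd)*1000,1))
for p,z in [((-.035,.12),.079),((-.035,-.12),.079),((-.12,.12),.056),((-.12,-.12),.056),((.12,.12),.088),((.12,-.12),.088),((.12,.11),.088),((-.12,.11),.056),((-.12,-.11),.056)]:
    q=np.r_[R@p+t,z];print(p,np.round(pix("top",q),1),np.round(pix("scene",q),1))
E
```

```text
A [0.4773 0.4424 0.018 ] [118.4 100.8 116.8  96.9]
B [0.4724 0.2863 0.018 ] [74.8 85.7 75.1 85.7]
C [0.4914 0.1374 0.018 ] [101.8 114.3  96.  111.6]
[[116. 116. 118.]
 [115. 116. 118.]
 [117. 117. 119.]
 [115. 116. 118.]] [ 99. 103. 105.] [81. 79. 76.]
down 305.82 197.35 [ 0.5746 -0.036   0.0676]
up 324.13 198.53 [ 0.5727 -0.0816  0.0673]
start 347.54 199.01 [ 0.5729 -0.1397  0.0676]
rock 286.4 190.0 [0.5919 0.0127 0.0686]
yaw -0.773005865395252 t [ 0.67006409 -0.0653857 ] res mm [[-0.3 -0.1]
 [-0.  -0.5]
 [ 0.  -0.3]
 [ 0.3  1. ]]
(-0.035, 0.12) [269.8 171.1] [305.2 230.5]
(-0.035, -0.12) [366.3 174.6] [213.9 276.5]
(-0.12, 0.12) [268.6 206.4] [286.2 212.5]
(-0.12, -0.12) [364.5 209.9] [199.5 253.8]
(0.12, 0.12) [272.2 110.9] [345.4 278. ]
(0.12, -0.12) [367.1 114.2] [247.4 334.4]
(0.12, 0.11) [276.1 111. ] [341.7 280.1]
(-0.12, 0.11) [272.6 206.5] [282.9 214.1]
(-0.12, -0.11) [360.5 209.8] [203.4 252. ]
```

Sizes give timer B (178,237) as 75 × 86 mm, so it is the one meant; A and C are about 1.35 times larger. Next come the targets and the gripper constants.

```bash
python3 - <<'E'
import plant
print([n for n in dir(plant) if n[0]!='_'], getattr(plant,'tip_reach',None))
from h import *
import math
im=cv2.imread("pics/top0.png")
# timer B grey bar: bluish-dark blob, and display
hsv=im[215:262,160:196].astype(int); m=((hsv.sum(2)<300)).astype(np.uint8)
n,l,s,c=cv2.connectedComponentsWithStats(m)
for i in range(1,n):
    if s[i,4]>15: print(s[i],np.round(c[i]+[160,215],2),np.round(ray("top",c[i]+[160,215],.022),4))
f=lambda x,y:(x/4.2+85,(y-300)/3.6+195)
print("key",ray("top",f(384,492),.022))
th=math.radians(-.77);R=np.array([[np.cos(th),-np.sin(th)],[np.sin(th),np.cos(th)]]);t=np.array([.6701,-.0654])
s_,c_=math.sin(math.radians(15)),math.cos(math.radians(15))
for nm,x,y,z in[("rock_off",54,78,8.8),("rock_on",54,78,4.5),("up",25,-18,5),("start",26,-76,5)]:
    p=R@[(-120+x*c_-z*s_)/1000,y/1000]+t; q=np.r_[p,(56+x*s_+z*c_)/1000]; print(nm,np.round(q,4),np.round(pix("top",q),1))
E
```

```text
['Unreachable', 'calibration', 'close_job', 'get_image', 'read_state', 'tip_reach'] 0.0656
[  0   5  35  37 352] [175.66 238.14] [0.4699 0.2913 0.022 ]
[  6   8  24  12 287] [177.46 228.48] [0.4948 0.2882 0.022 ]
[15 22  5  4 16] [176.94 238.31] [0.4696 0.288  0.022 ]
[  5  30  23   7 153] [176.14 247.95] [0.445  0.2886 0.022 ]
key [0.44401692 0.28776512 0.022     ]
rock_off [0.601  0.0135 0.0785] [286.3 185.5]
rock_on [0.6021 0.0135 0.0743] [286.2 185.5]
up [ 0.5727 -0.0821  0.0673] [324.3 198.5]
start [ 0.5729 -0.1401  0.0676] [347.7 199. ]
```

Call:
{"op": "carry_out", "data": {
  "delta_pos": [
    [0,0,0],
    [0,0,0],
    [0,0,0]
  ],
  "twist": [-0.102,-0.102,-0.102],
  "hand": 0
}}

```text
time: 0.4
ee_pos: [0.2121, 0.6405, 0.2915]
orientation: [179.9, 0.0, -0.6]
contact_force: [0.3, 0.4, 0.5]
opening: 0.0692
grip_force: 0.0
```

Call:
{"op": "carry_out", "data": {
  "delta_pos": [
    [2.5,4,0],
    [2.5,4,0],
    [2.5,4,0],
    [2.5,4,0],
    [2.5,4,0]
  ],
  "twist": [0,0,0,0,0]
}}

```text
time: 0.9
ee_pos: [0.335, 0.4371, 0.2919]
orientation: [180.0, 0.0, -0.8]
contact_force: [0.4, 0.5, 0.6]
opening: 0.0293
grip_force: 0.0
```

Call:
{"op": "carry_out", "data": {
  "delta_pos": [
    [2.5,4,0],
    [2.5,4,0],
    [2.5,4,0],
    [2.5,4,0],
    [2.5,4,0]
  ],
  "twist": [0,0,0,0,0]
}}

```text
time: 1.4
ee_pos: [0.4571, 0.2355, 0.2922]
orientation: [-180.0, 0.0, -0.8]
contact_force: [1.0, 1.6, 0.6]
opening: 0.0002
grip_force: 0.0
```

Call:
{"op": "carry_out", "data": {
  "delta_pos": [
    [2.5,4,0],
    [2.5,4,0],
    [2.5,4,0],
    [2.5,4,0],
    [2,4,0]
  ],
  "twist": [0,0,0,0,0]
}}

```text
time: 1.9
ee_pos: [0.5747, 0.0338, 0.2918]
orientation: [180.0, 0.0, -0.8]
contact_force: [0.8, 0.8, 0.2]
opening: 0.0005
grip_force: 0.0
```

Call:
{"op": "carry_out", "data": {
  "delta_pos": [
    [0,0,0],
    [0,0,0]
  ],
  "twist": [0,0]
}}

```text
time: 2.1
ee_pos: [0.5739, 0.0345, 0.2914]
orientation: [180.0, 0.1, -1.0]
contact_force: [-0.5, 0.5, 0.5]
opening: 0.0006
grip_force: 0.0
```

Call:
{"op": "carry_out", "data": {
  "delta_pos": [
    [1.9,2.05,3.0],
    [0,0,4],
    [0,0,4],
    [0,0,2],
    [0,0,0]
  ],
  "twist": [0,0,0,0,0]
}}

```text
time: 2.6
ee_pos: [0.5903, 0.0157, 0.1589]
orientation: [179.9, 0.4, -0.7]
contact_force: [0.3, -0.4, 0.6]
opening: 0.0003
grip_force: 0.0
```

```bash
python3 - <<'E'
from h import *
s=read_state();print(s["ee_pos"],s["contact_force"])
a=get_image("scene");b=get_image("top")
p=s["ee_pos"]-[0,0,tip_reach]
for n in("scene","top"):print(n,pix(n,p),pix(n,[.601,.0135,.0785]))
cv2.imwrite("pics/s1.png",np.hstack([cv2.resize(a[180:260,240:340],None,fx=4,fy=4,interpolation=3)[:,:,::-1],cv2.resize(b[150:230,240:340],None,fx=4,fy=4,interpolation=3)[:,:,::-1]]))
E
```

```text
[0.59034923 0.01566829 0.1589232 ] [ 0.33133812 -0.39096238  0.57821735]
scene [281.01552883 220.62127786] [282.55423827 227.73426607]
top [285.48152173 188.42093809] [286.26981698 185.5502102 ]
```

View pics/s1.png

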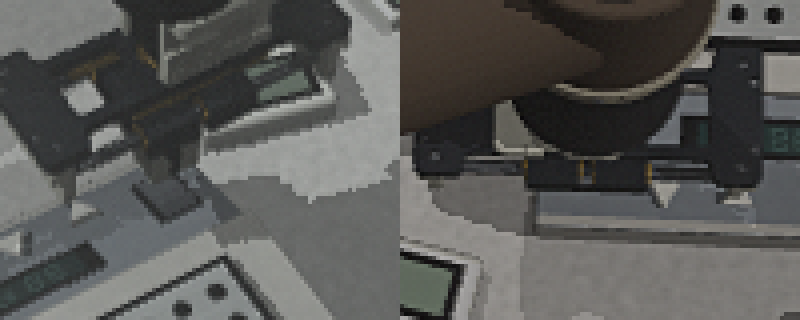

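The left half shows the closed fingertips just in front of and over the rocker, with prongs at about (155,165)–(190,150). The top view is blocked by the wrist. I'll correct slightly and descend gently.

Call:
{"op": "carry_out", "data": {
  "delta_pos": [
    [0.1,0.15,0.5],
    [0,0,0.3],
    [0,0,0]
  ],
  "twist": [0,0,0]
}}

```text
time: 3.0
ee_pos: [0.5937, 0.0135, 0.1546]
orientation: [-180.0, -0.0, -0.8]
contact_force: [0.5, 0.1, -0.6]
opening: 0.0005
grip_force: 0.0
```

Call:
{"op": "carry_out", "data": {
  "delta_pos": [
    [0,0,0],
    [0,0,0]
  ],
  "twist": [0,0]
}}

```text
time: 3.2
ee_pos: [0.5937, 0.0134, 0.1546]
orientation: [-180.0, -0.0, -0.8]
contact_force: [-0.0, -0.1, -0.9]
opening: 0.0006
grip_force: 0.0
```

Call:
{"op": "carry_out", "data": {
  "delta_pos": [
    [-0.1,0,0.4],
    [0,0,0.3],
    [0,0,0.1],
    [0,0,0]
  ],
  "twist": [0,0,0,0]
}}

```text
time: 3.6
ee_pos: [0.5924, 0.0134, 0.1458]
orientation: [180.0, 0.0, -0.8]
contact_force: [0.1, 0.6, 0.4]
opening: 0.0004
grip_force: 0.0
```

Call:
{"op": "carry_out", "data": {
  "delta_pos": [
    [0,0,0.1],
    [0,0,0.1],
    [0,0,0]
  ],
  "twist": [0,0,0]
}}

```text
time: 3.9
ee_pos: [0.5928, 0.0134, 0.1443]
orientation: [180.0, -0.0, -0.8]
contact_force: [0.6, 0.2, 1.5]
opening: 0.0004
grip_force: 0.6
```

Call:
{"op": "carry_out", "data": {
  "delta_pos": [
    [0,0,0.1],
    [0,0,0]
  ],
  "twist": [0,0]
}}

```text
time: 4.1
ee_pos: [0.593, 0.0135, 0.1436]
orientation: [-180.0, -0.1, -0.8]
contact_force: [0.9, 0.5, 3.7]
opening: 0.0005
grip_force: 1.3
```

Call:
{"op": "carry_out", "data": {
  "delta_pos": [
    [0,0,0.1],
    [0,0,0.1],
    [0,0,0]
  ],
  "twist": [0,0,0]
}}

```text
time: 4.4
ee_pos: [0.5931, 0.0135, 0.1415]
orientation: [-180.0, -0.1, -0.8]
contact_force: [1.5, -0.0, 3.6]
opening: 0.0006
grip_force: 1.5
```

Call:
{"op": "carry_out", "data": {
  "delta_pos": [
    [0,0,0.1],
    [0,0,0]
  ],
  "twist": [0,0]
}}

```text
time: 4.6
ee_pos: [0.5931, 0.0136, 0.1404]
orientation: [-180.0, -0.1, -0.8]
contact_force: [2.3, 1.0, 4.5]
opening: 0.0004
grip_force: 1.7
```

Call:
{"op": "carry_out", "data": {
  "delta_pos": [
    [0,0,0.1],
    [0,0,0]
  ],
  "twist": [0,0]
}}

```text
time: 4.8
ee_pos: [0.5933, 0.0136, 0.1396]
orientation: [-180.0, -0.1, -0.8]
contact_force: [2.9, -0.3, 5.6]
opening: 0.0003
grip_force: 2.2
```

Call:
{"op": "carry_out", "data": {
  "delta_pos": [
    [0,0,0.05],
    [0,0,0]
  ],
  "twist": [0,0]
}}

```text
time: 5.0
ee_pos: [0.5933, 0.0136, 0.1394]
orientation: [-180.0, -0.1, -0.8]
contact_force: [1.0, -0.5, 7.0]
opening: 0.0006
grip_force: 3.5
```

Call:
{"op": "carry_out", "data": {
  "delta_pos": [
    [0,0,0.1],
    [0,0,0]
  ],
  "twist": [0,0]
}}

```text
time: 5.2
ee_pos: [0.5935, 0.0136, 0.1392]
orientation: [-180.0, -0.1, -0.7]
contact_force: [-0.3, -0.3, 14.2]
opening: 0.0005
grip_force: 6.5
```

Call:
{"op": "carry_out", "data": {
  "delta_pos": [
    [0,0,0.1],
    [0,0,0]
  ],
  "twist": [0,0]
}}

```text
time: 5.4
ee_pos: [0.5935, 0.0136, 0.1389]
orientation: [-180.0, -0.2, -0.7]
contact_force: [-2.2, 0.6, 19.6]
opening: 0.0003
grip_force: 9.7
```

Call:
{"op": "carry_out", "data": {
  "delta_pos": [
    [0,0,-1],
    [0,0,-3],
    [-0.72,3.2,0],
    [-1,3.2,0],
    [-1,3.2,0]
  ],
  "twist": [0,0,0,0,0]
}}

```text
time: 5.9
ee_pos: [0.5628, -0.0829, 0.1761]
orientation: [-180.0, 0.1, -0.8]
contact_force: [0.1, -0.8, -0.5]
opening: 0.0002
grip_force: 0.0
```

Call:
{"op": "carry_out", "data": {
  "delta_pos": [
    [0,0,0],
    [0,0,0]
  ],
  "twist": [0,0]
}}

```text
time: 6.1
ee_pos: [0.5632, -0.0829, 0.1762]
orientation: [-180.0, 0.1, -0.9]
contact_force: [-0.1, 0.9, 0.9]
opening: 0.0008
grip_force: 0.0
```

```bash
python3 - <<'E'
from h import *
a=get_image("scene");b=get_image("top")
cv2.imwrite("pics/s2.png",np.hstack([cv2.resize(a[200:265,195:315],None,fx=6.6,fy=6.6,interpolation=2)[:,:,::-1]]))
E
```

```text
(no output)
```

View pics/s2.png

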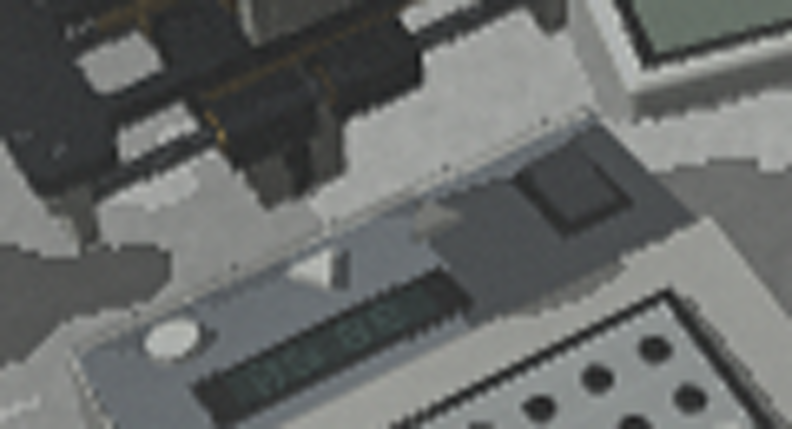

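The scene crop shows the fingertips (tips at (275,205) and (325,180)) hanging in front of and above the up key (320,268), with the rocker (575,190) lying flat. I'm descending on the up key.

Call:
{"op": "carry_out", "data": {
  "delta_pos": [
    [0.05,-0.05,2],
    [0,0,1.5],
    [0,0,0.5],
    [0,0,0],
    [0,0,0.1]
  ],
  "twist": [0,0,0,0,0]
}}

```text
time: 6.7
ee_pos: [0.5652, -0.0812, 0.1362]
orientation: [180.0, -0.0, -0.7]
contact_force: [0.3, 0.3, 1.1]
opening: 0.0004
grip_force: 0.0
```

Call:
{"op": "carry_out", "data": {
  "delta_pos": [
    [0,0,0.1],
    [0,0,0.1],
    [0,0,0]
  ],
  "twist": [0,0,0]
}}

```text
time: 7.0
ee_pos: [0.5647, -0.0817, 0.1339]
orientation: [-180.0, -0.0, -0.8]
contact_force: [-0.4, 0.2, 0.6]
opening: 0.0004
grip_force: 0.0
```

Call:
{"op": "carry_out", "data": {
  "delta_pos": [
    [0,0,0.1],
    [0,0,0]
  ],
  "twist": [0,0]
}}

```text
time: 7.2
ee_pos: [0.5649, -0.0817, 0.1329]
orientation: [-180.0, -0.0, -0.8]
contact_force: [0.2, 0.1, 1.5]
opening: 0.0005
grip_force: 0.7
```

Contact at about z 0.133, as predicted. I press 3 mm more.

Call:
{"op": "carry_out", "data": {
  "delta_pos": [
    [0,0,0.1],
    [0,0,0.1],
    [0,0,0]
  ],
  "twist": [0,0,0]
}}

```text
time: 7.5
ee_pos: [0.5652, -0.0817, 0.131]
orientation: [180.0, -0.1, -0.8]
contact_force: [1.6, 0.2, 4.3]
opening: 0.0004
grip_force: 1.5
```

Call:
{"op": "carry_out", "data": {
  "delta_pos": [
    [0,0,0.1],
    [0,0,0]
  ],
  "twist": [0,0]
}}

```text
time: 7.7
ee_pos: [0.5653, -0.0817, 0.1301]
orientation: [180.0, -0.1, -0.8]
contact_force: [2.2, 0.1, 4.5]
opening: 0.0004
grip_force: 2.0
```

Call:
{"op": "carry_out", "data": {
  "delta_pos": [
    [0,0,0.1],
    [0,0,0]
  ],
  "twist": [0,0]
}}

```text
time: 7.9
ee_pos: [0.5655, -0.0817, 0.1297]
orientation: [180.0, -0.1, -0.8]
contact_force: [0.5, -0.2, 10.3]
opening: 0.0005
grip_force: 4.8
```

Call:
{"op": "carry_out", "data": {
  "delta_pos": [
    [0,0,-1],
    [0,0,-2],
    [0.05,2.9,0],
    [0.05,2.9,0],
    [0,0,0]
  ],
  "twist": [0,0,0,0,0]
}}

```text
time: 8.4
ee_pos: [0.5636, -0.1418, 0.1583]
orientation: [-180.0, 0.1, -0.9]
contact_force: [-0.2, -0.1, 0.1]
opening: 0.0004
grip_force: 0.0
```

Call:
{"op": "carry_out", "data": {
  "delta_pos": [
    [0,0,1.3],
    [0,0,0.9],
    [0,0,0],
    [0,0,0.1],
    [0,0,0]
  ],
  "twist": [0,0,0,0,0]
}}

```text
time: 8.9
ee_pos: [0.5649, -0.1392, 0.1355]
orientation: [180.0, 0.0, -0.7]
contact_force: [-0.1, 0.2, 0.6]
opening: 0.0004
grip_force: 0.0
```

Call:
{"op": "carry_out", "data": {
  "delta_pos": [
    [0,0,0.1],
    [0,0,0.1],
    [0,0,0.1],
    [0,0,0]
  ],
  "twist": [0,0,0,0]
}}

```text
time: 9.3
ee_pos: [0.5652, -0.1396, 0.133]
orientation: [-180.0, -0.1, -0.8]
contact_force: [1.3, 0.7, 1.5]
opening: 0.0005
grip_force: 0.9
```

Call:
{"op": "carry_out", "data": {
  "delta_pos": [
    [0,0,0.1],
    [0,0,0.1],
    [0,0,0.1],
    [0,0,0]
  ],
  "twist": [0,0,0,0]
}}

```text
time: 9.7
ee_pos: [0.5657, -0.1396, 0.1304]
orientation: [180.0, -0.1, -0.8]
contact_force: [1.4, 1.8, 6.9]
opening: 0.0004
grip_force: 3.0
```

Call:
{"op": "carry_out", "data": {
  "delta_pos": [
    [0,0,0.1],
    [0,0,0]
  ],
  "twist": [0,0]
}}

```text
time: 9.9
ee_pos: [0.5658, -0.1396, 0.13]
orientation: [180.0, -0.1, -0.7]
contact_force: [-0.6, 2.5, 12.4]
opening: 0.0
grip_force: 5.8
```

Call:
{"op": "carry_out", "data": {
  "delta_pos": [
    [0,0,-1],
    [0,0,-3],
    [0,0,-3],
    [-1.3,-4.2,0],
    [-1.3,-4.2,0]
  ],
  "twist": [0,0,0,0,0]
}}

```text
time: 10.4
ee_pos: [0.5394, -0.0554, 0.1993]
orientation: [-180.0, -0.0, -1.0]
contact_force: [0.1, 0.7, -0.2]
opening: 0.0005
grip_force: 0.0
```

Call:
{"op": "carry_out", "data": {
  "delta_pos": [
    [-1.3,-4.2,0],
    [-1.3,-4.2,0],
    [-1.3,-4.2,0],
    [-1.3,-4.2,0],
    [-1.3,-4.2,0]
  ],
  "twist": [0,0,0,0,0]
}}

```text
time: 10.9
ee_pos: [0.4765, 0.1566, 0.1986]
orientation: [180.0, 0.1, -0.8]
contact_force: [0.7, -0.1, 0.8]
opening: 0.0005
grip_force: 0.0
```

Call:
{"op": "carry_out", "data": {
  "delta_pos": [
    [-1.3,-4.2,0],
    [-1.3,-4.2,0],
    [-0.95,-4.8,0],
    [0,0,0],
    [0,0,0]
  ],
  "twist": [0,0,0,0,0]
}}

```text
time: 11.4
ee_pos: [0.4433, 0.2885, 0.1982]
orientation: [179.9, 0.1, -0.7]
contact_force: [0.3, -0.7, -1.0]
opening: 0.0004
grip_force: 0.0
```

Call:
{"op": "carry_out", "data": {
  "delta_pos": [
    [0,0,0],
    [0,0,0]
  ],
  "twist": [0,0]
}}

```text
time: 11.6
ee_pos: [0.4442, 0.2868, 0.1986]
orientation: [180.0, 0.0, -0.9]
contact_force: [-0.3, 0.0, 0.0]
opening: 0.0005
grip_force: 0.0
```

Call:
{"op": "carry_out", "data": {
  "delta_pos": [
    [0,-0.1,4],
    [0,0,3],
    [0,0,2],
    [0,0,0.7],
    [0,0,0]
  ],
  "twist": [0,0,0,0,0]
}}

```text
time: 12.1
ee_pos: [0.4442, 0.2879, 0.1011]
orientation: [179.9, 0.1, -0.9]
contact_force: [0.6, 0.7, 0.1]
opening: 0.0003
grip_force: 0.0
```

```bash
python3 - <<'E'
from h import *
s=read_state();print(s["ee_pos"]);print(pix("scene",s["ee_pos"]-[0,0,tip_reach]),pix("scene",[.4445,.2878,.022]))
a=get_image("scene")
cv2.imwrite("pics/s3.png",cv2.resize(a[120:270,190:390],None,fx=4,fy=4,interpolation=2)[:,:,::-1])
E
```

```text
[0.4442442  0.28791398 0.10106302]
[332.55868431 160.04731053] [332.06249467 163.41030015]
```

View pics/s3.png

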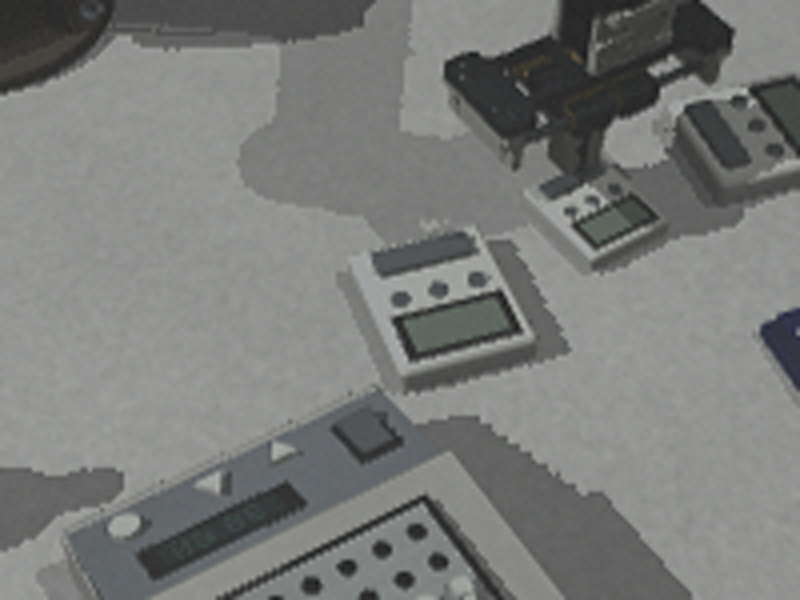

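The fingertips (575,175) stand over the bar key of the small timer, the rocker (368,435) is tilted to the on side, and all keys are up. I'm pressing the bar now.

Call:
{"op": "carry_out", "data": {
  "delta_pos": [
    [0,0,0.8],
    [0,0,0.3],
    [0,0,0.1],
    [0,0,0]
  ],
  "twist": [0,0,0,0]
}}

```text
time: 12.55
ee_pos: [0.4442, 0.2891, 0.0898]
orientation: [-180.0, -0.0, -0.8]
contact_force: [0.1, -0.9, 0.1]
opening: 0.0003
grip_force: 0.0
```

Call:
{"op": "carry_out", "data": {
  "delta_pos": [
    [0,0,0.1],
    [0,0,0.1],
    [0,0,0]
  ],
  "twist": [0,0,0]
}}

```text
time: 12.85
ee_pos: [0.4443, 0.2892, 0.0877]
orientation: [-180.0, -0.0, -0.8]
contact_force: [-1.3, 0.3, 0.8]
opening: 0.0008
grip_force: 0.5
```

Call:
{"op": "carry_out", "data": {
  "delta_pos": [
    [0,0,0.1],
    [0,0,0]
  ],
  "twist": [0,0]
}}

```text
time: 13.05
ee_pos: [0.4443, 0.2892, 0.0867]
orientation: [-180.0, -0.0, -0.8]
contact_force: [-0.8, -0.1, 1.3]
opening: 0.0007
grip_force: 0.8
```

Call:
{"op": "carry_out", "data": {
  "delta_pos": [
    [0,0,0.1],
    [0,0,0.05],
    [0,0,0]
  ],
  "twist": [0,0,0]
}}

```text
time: 13.35
ee_pos: [0.4443, 0.2891, 0.0852]
orientation: [-180.0, -0.0, -0.8]
contact_force: [-0.4, 0.5, 4.0]
opening: 0.0002
grip_force: 1.3
```

Call:
{"op": "carry_out", "data": {
  "delta_pos": [
    [0,0,0.05],
    [0,0,0]
  ],
  "twist": [0,0]
}}

```text
time: 13.55
ee_pos: [0.4443, 0.2892, 0.0849]
orientation: [-180.0, -0.0, -0.8]
contact_force: [-0.8, 0.7, 4.0]
opening: 0.0006
grip_force: 2.2
```

Call:
{"op": "carry_out", "data": {
  "delta_pos": [
    [0,0,0.05],
    [0,0,0]
  ],
  "twist": [0,0]
}}

```text
time: 13.75
ee_pos: [0.4443, 0.2892, 0.0847]
orientation: [-180.0, -0.0, -0.8]
contact_force: [-2.8, 0.1, 9.7]
opening: 0.0007
grip_force: 4.4
```

Call:
{"op": "carry_out", "data": {
  "delta_pos": [
    [0,0,-1],
    [0,0,-3],
    [0,0,-4],
    [0,0,0]
  ],
  "twist": [0,0,0,0]
}}

```text
time: 14.15
ee_pos: [0.446, 0.2908, 0.1693]
orientation: [-179.7, -0.3, -0.7]
contact_force: [0.3, 0.7, 0.8]
opening: 0.0008
grip_force: 0.0
```

```bash
python3 - <<'E'
from h import *
print(read_state()["contact_force"])
a=get_image("scene")
cv2.imwrite("pics/s4.png",cv2.resize(a[120:270,190:390],None,fx=4,fy=4,interpolation=2)[:,:,::-1])
E
```

```text
[0.31883603 0.70498819 0.84881139]
```

View pics/s4.png

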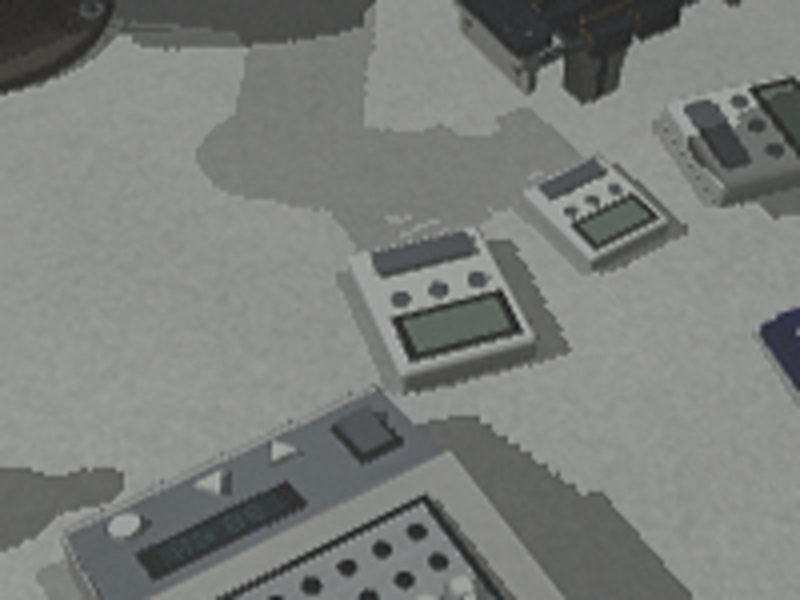

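The timer (597,212) hasn't moved, its key is back up, the rocker (368,435) is on and the gripper is clear of everything.

```bash
python3 -c "
from plant import *
print(close_job())"
```

```text
the job is handed in; nothing more can be done
None
```

I switched the heater on and tapped the up-arrow, start and timer bar keys in the order asked, each to its stop, then handed the job in; the down-arrow key was never pressed, the timer did not move, and no verdict came back.

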